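# Carry the row of gravers to the bench rack in the same order

## Robot

A 7-joint arm with a two-finger parallel gripper is mounted at the origin on the work surface. World frame = base frame: x ahead of the robot, y to its left, z up, the work surface at z = 0. Lengths are in m, angles in degrees, forces in N, time in s.
With the tool pointing down it reaches from about 0.4 to 0.85 m from the base axis. Payload 10.4 kg.
Tool frame: the origin (TCP) lies at the very end of the fingers, on their centre line; the grasp point (between the pads) lies 19 mm behind it; z points along the fingers, y is the direction in which the jaws open and shut (so a half turn about z gives the same grasp; the last joint's range is limited). The gripper opens to 85 mm and grips with 20 to 120 N. Pads are 22 mm wide; open, the fingers measure 114 mm over their backs; the gripper's body (76 mm by 85 mm) begins 54 mm behind the grasp point. The pads swing forward as they close: fully open they stand 13 mm farther back than shut.
Start: joints at [-69.133, 19.034, -3.707, 83.658, 1.238, 77.344, -5.071], TCP at [0.236, 0.579, 0.194] pointing down, gripper open.
Joint ranges: [-148.97, 148.97], [-28.65, 121.19], [-84.17, 76.75], [9.2, 138.47], [-72.65, 252.65], [3.7, 117.97], [-149.18, 149.18]. Speed limits (degrees/s): [127.2, 127.2, 159.86, 159.86, 180, 180, 180].

## Interface

Orientations are given as [roll, pitch, yaw] about the fixed x, y, z axes, in that order (R = Rz(yaw) Ry(pitch) Rx(roll)).
In Python, from cell import robot gives the robot as it stands. Calls block until the motion is done:
- robot.goto(position, orientation): joint-space move of the TCP to a pose.
- robot.move_linear(position, frame=None, speed=0.15, stop_force=None): straight line of the TCP; frame=None keeps the orientation; speed is the mean speed in m/s. With stop_force (N) it stops when the force on the tool has changed by that much, and returns True; else False.
- robot.goto_joints(angles): joint-space move.
- robot.gripper_to(opening): finger opening in m; the grip force is fixed at half the most; returns when the fingers have stopped.
- robot.dwell(seconds).
- robot.ik(position, orientation): joint angles nearest the present ones, or None.
- robot.get_state(): the state.
- robot.capture(name): name is "scene" or "top"; returns a dict with "img" (480x640x3 uint8, blue, green, red), "camera_matrix" (3x3 intrinsics, pixels), "rvec" (rotation vector, rad) and "tvec" (3), from world to camera coordinates, as OpenCV has them. Camera axes: x right, y down, z forward; pixel columns grow to the right and rows downward; lengths in m; the calibration is good to about 2 mm. A picture is of the moment at which its call begins. There is no depth.
A pose or a line that the arm cannot do raises robot.IKError and nothing moves.
- robot.hand_in(): hands the job in, once; it reports no verdict.
The state is a dict: "time": time; "joint_positions": joint angles; "qvel": joint speeds; "tau": joint torques, N m; "tcp_pos": TCP position; "orientation": TCP orientation; "wrist_force": force on the tool from outside, world axes, zero at the start; "torque": the same for the moment, N m; "grip_width": finger opening in m.
Only numpy, scipy, OpenCV 4.12 (cv2) and the standard library are available. Lean on these libraries where they do the work, as an engineer would, in place of code of your own. Each camera call takes 0.05 s, during which the arm holds its last target. There are 200 camera calls.

## Task

Set the engraver's four gravers out for work: move them from the storage rack (the colour-marked holders) to the empty wooden bench rack, one in each hole, keeping the same order from left to right as seen from the robot's side, each standing upright and fully down in its hole. Leave the bottle, the jar and the loupe where they stand.

Things in the scene. Friction and masses are not known exactly. Their poses are not given: they have to be found in the camera images.
- graver_red: Loose graver, about 70 g, red round handle. Origin on its axis at the handle's flat shoulder, z up to the handle's end. Handle 27 mm across at the shoulder, 32 mm (widest) from 16 to 36 mm above it, domed top at 52 mm. Below the shoulder: ferrule 13 mm across, 16 mm long, then a 5 mm blade with its tip at 58 mm. Starts in the red holder, shoulder resting on the holder's top.
- graver_blue: Loose graver, about 70 g, blue round handle. Origin on its axis at the handle's flat shoulder, z up to the handle's end. Handle 27 mm across at the shoulder, 32 mm (widest) from 16 to 36 mm above it, domed top at 52 mm. Below the shoulder: ferrule 13 mm across, 16 mm long, then a 5 mm blade with its tip at 58 mm. Starts in the blue holder, shoulder resting on the holder's top.
- graver_green: Loose graver, about 70 g, green round handle. Origin on its axis at the handle's flat shoulder, z up to the handle's end. Handle 27 mm across at the shoulder, 32 mm (widest) from 16 to 36 mm above it, domed top at 52 mm. Below the shoulder: ferrule 13 mm across, 16 mm long, then a 5 mm blade with its tip at 58 mm. Starts in the green holder, shoulder resting on the holder's top.
- graver_yellow: Loose graver, about 70 g, yellow round handle. Origin on its axis at the handle's flat shoulder, z up to the handle's end. Handle 27 mm across at the shoulder, 32 mm (widest) from 16 to 36 mm above it, domed top at 52 mm. Below the shoulder: ferrule 13 mm across, 16 mm long, then a 5 mm blade with its tip at 58 mm. Starts in the yellow holder, shoulder resting on the holder's top.
- holder_red: Fixed dark metal block with red marking strips, holder of the red graver in the storage rack (order differs between starts); 56 x 46 (y, along the row) x 68 mm high, origin at the centre of its underside, 6 mm above the bench. 19 mm hole, 62 mm deep, down its centre. It stays put, so it still shows where its graver began.
- holder_blue: Fixed dark metal block with blue marking strips, holder of the blue graver in the storage rack (order differs between starts); 56 x 46 (y, along the row) x 68 mm high, origin at the centre of its underside, 6 mm above the bench. 19 mm hole, 62 mm deep, down its centre. It stays put, so it still shows where its graver began.
- holder_green: Fixed dark metal block with green marking strips, holder of the green graver in the storage rack (order differs between starts); 56 x 46 (y, along the row) x 68 mm high, origin at the centre of its underside, 6 mm above the bench. 19 mm hole, 62 mm deep, down its centre. It stays put, so it still shows where its graver began.
- holder_yellow: Fixed dark metal block with yellow marking strips, holder of the yellow graver in the storage rack (order differs between starts); 56 x 46 (y, along the row) x 68 mm high, origin at the centre of its underside, 6 mm above the bench. 19 mm hole, 62 mm deep, down its centre. It stays put, so it still shows where its graver began.
- storage_tray: Fixed aluminium tray under the four holders (the storage rack), 70 x 212 mm (y), 6 mm floor, 12 mm rims. Origin at the centre of its underside, on the bench; y runs along the row to the robot's left. Holders stand at y = +75, +25, -25, -75 mm. The two racks may be either side of the robot's middle, each turned up to 0.3 rad.
- bench_rack: Fixed brown wooden rack, empty at first, 60 x 206 (y) x 74 mm high: drilled 14 mm top board on two cheeks. Origin at the centre of its underside, on the bench; y runs along the row to the robot's left. Four 19 mm through holes, mouths chamfered 2 mm, at x = 0, y = +75 (leftmost), +25, -25, -75 mm. A graver comes to rest with its shoulder on the top board, its tip hanging free.
- pill_bottle: Bystander: white plastic bottle with a blue label band, 48 mm diameter, 78 mm tall, standing loose on the bench; origin at the centre of its underside.
- glass_jar: Bystander: clear glass jar with a steel lid, 68 mm diameter, 75 mm tall, standing loose on the bench; origin at the centre of its underside.
- loupe: Bystander: black eye loupe, 34 mm diameter, 30 mm tall, standing loose on the bench; origin at the centre of its underside.

How it is judged (in metres and radians):
At the end, for the whole second after the job is handed in: Each graver stands in the bench-rack hole whose place in the row, counted from the left, is that of its own holder in the storage rack: within 8 mm of the hole's centre in the rack's x and y, shoulder within 4 mm of the top board's height, tilted less than 0.12 rad, at rest (under 0.02 m/s) (((y of holder_red in the frame of storage_tray between 0.063 and 0.087 m and y of graver_red in the frame of bench_rack between 0.067 and 0.083 m) or (y of holder_red in the frame of storage_tray between 0.013 and 0.037 m and y of graver_red in the frame of bench_rack between 0.017 and 0.033 m) or (y of holder_red in the frame of storage_tray between -0.037 and -0.013 m and y of graver_red in the frame of bench_rack between -0.033 and -0.017 m) or (y of holder_red in the frame of storage_tray between -0.087 and -0.063 m and y of graver_red in the frame of bench_rack between -0.083 and -0.067 m)) and x of graver_red in the frame of bench_rack between -0.008 and 0.008 m and z of graver_red in the frame of bench_rack between 0.07 and 0.078 m and angle between each of graver_red, graver_blue, graver_green, graver_yellow's own z axis and vertical below 0.12 rad and linear speed of each of graver_red, graver_blue, graver_green, graver_yellow below 0.02 m/s and ((y of holder_blue in the frame of storage_tray between 0.063 and 0.087 m and y of graver_blue in the frame of bench_rack between 0.067 and 0.083 m) or (y of holder_blue in the frame of storage_tray between 0.013 and 0.037 m and y of graver_blue in the frame of bench_rack between 0.017 and 0.033 m) or (y of holder_blue in the frame of storage_tray between -0.037 and -0.013 m and y of graver_blue in the frame of bench_rack between -0.033 and -0.017 m) or (y of holder_blue in the frame of storage_tray between -0.087 and -0.063 m and y of graver_blue in the frame of bench_rack between -0.083 and -0.067 m)) and x of graver_blue in the frame of bench_rack between -0.008 and 0.008 m and z of graver_blue in the frame of bench_rack between 0.07 and 0.078 m and ((y of holder_green in the frame of storage_tray between 0.063 and 0.087 m and y of graver_green in the frame of bench_rack between 0.067 and 0.083 m) or (y of holder_green in the frame of storage_tray between 0.013 and 0.037 m and y of graver_green in the frame of bench_rack between 0.017 and 0.033 m) or (y of holder_green in the frame of storage_tray between -0.037 and -0.013 m and y of graver_green in the frame of bench_rack between -0.033 and -0.017 m) or (y of holder_green in the frame of storage_tray between -0.087 and -0.063 m and y of graver_green in the frame of bench_rack between -0.083 and -0.067 m)) and x of graver_green in the frame of bench_rack between -0.008 and 0.008 m and z of graver_green in the frame of bench_rack between 0.07 and 0.078 m and ((y of holder_yellow in the frame of storage_tray between 0.063 and 0.087 m and y of graver_yellow in the frame of bench_rack between 0.067 and 0.083 m) or (y of holder_yellow in the frame of storage_tray between 0.013 and 0.037 m and y of graver_yellow in the frame of bench_rack between 0.017 and 0.033 m) or (y of holder_yellow in the frame of storage_tray between -0.037 and -0.013 m and y of graver_yellow in the frame of bench_rack between -0.033 and -0.017 m) or (y of holder_yellow in the frame of storage_tray between -0.087 and -0.063 m and y of graver_yellow in the frame of bench_rack between -0.083 and -0.067 m)) and x of graver_yellow in the frame of bench_rack between -0.008 and 0.008 m and z of graver_yellow in the frame of bench_rack between 0.07 and 0.078 m); the robot touches nothing.
It fails at once if the pill bottle is moved by more than 30 mm (distance of pill_bottle from where it was at the start of the episode above 0.03 m).
It fails at once if the glass jar is moved by more than 30 mm (distance of glass_jar from where it was at the start of the episode above 0.03 m).
It fails at once if the loupe is moved by more than 30 mm (distance of loupe from where it was at the start of the episode above 0.03 m).
It also fails if it takes over 120 s, if anything falls off the work surface, if the arm or the gripper's body presses on something with over 40 N, if the wrist force passes 120 N, or if a joint passes its speed limit or range.

## Working session

There is one attempt and no reset: what is moved stays moved. The work goes in short steps, each a Python script; the robot and the scene stay as the last script left them, time stands still between calls to the robot, and variables do not carry over. Pictures are saved under pics/ and viewed, about 12 in all and at most 16, crops included, and the job is handed in when it is done.

```bash
mkdir -p pics
python3 - <<'E'
from cell import robot
import cv2
for n in("scene","top"):
    c=robot.capture(n);cv2.imwrite(f"pics/{n}0.png",c["img"])
    R=cv2.Rodrigues(c["rvec"])[0];print(n,c["camera_matrix"],-R.T@c["tvec"].ravel(),R[2])
print(robot.get_state())
E
```

```text
scene [[477.1639262    0.         325.55934079]
 [  0.         477.1639262  239.9981334 ]
 [  0.           0.           1.        ]] [ 1.10107509 -0.14574749  0.64957411] [-0.63388093  0.19200512 -0.74921892]
top [[461.62558603   0.         311.99362075]
 [  0.         461.62558603 239.37658497]
 [  0.           0.           1.        ]] [0.53416323 0.01423081 0.7697086 ] [ 0.11102088 -0.01150222 -0.99375151]
{'time': 0.1, 'joint_positions': array([-69.13176529,  19.06683822,  -3.70709395,  83.70067092,
         1.23728216,  77.34392753,  -5.0715853 ]), 'qvel': array([ 0.07515533, -0.13395214, -0.14673376, -0.17109308,  0.08174972,
        0.04377179,  0.01665288]), 'tau': array([ 1.18873024e-03, -6.26742196e+01,  4.92470933e-02, -3.92433000e+01,
        1.64347817e-02,  7.05526138e-03, -8.08027671e-07]), 'tcp_pos': array([0.23563628, 0.57846601, 0.1933164 ]), 'orientation': array([-1.79928456e+02,  2.96683669e-03,  1.57837055e+02]), 'wrist_force': array([ 0.11529256, -0.50039821, -0.99460221]), 'torque': array([0.02107341, 0.02414718, 0.01389383]), 'grip_width': 0.08550884140522166}
```

View pics/top0.png

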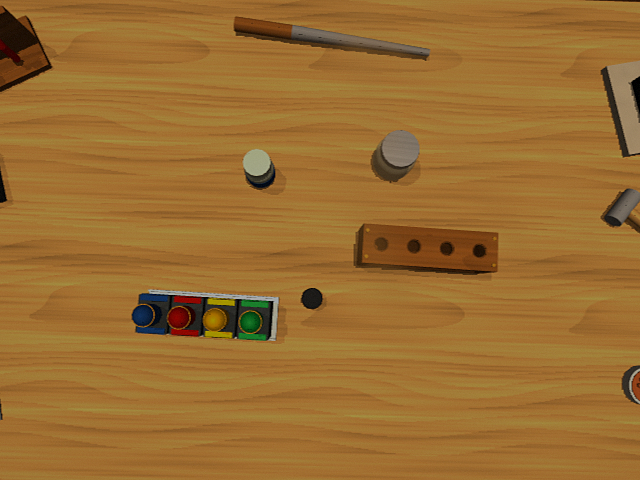

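View pics/scene0.png

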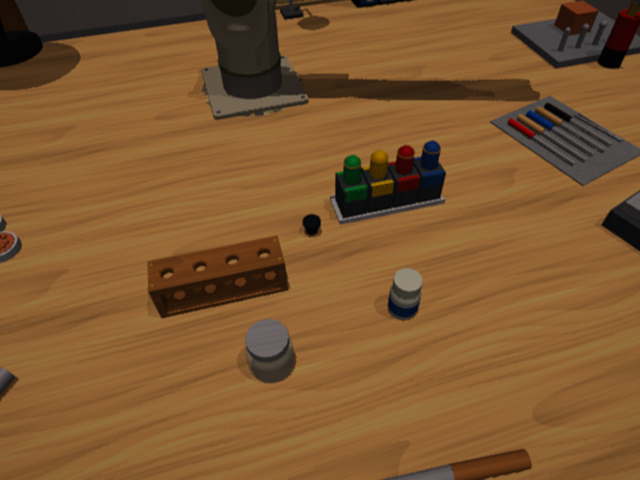

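Left to right (top view, left = +y): blue, red, yellow, green at about (143,315), (179,317), (215,319), (250,321). The rack holes are near (381,244) to (479,250). The jar is at (398,150), the bottle at (258,165) and the loupe at (312,298), between the two racks.

```bash
cat > h.py <<'E'
import numpy as np, cv2
def ray(c,uv,z):
    """cast pixels onto plane z"""
    R=cv2.Rodrigues(c["rvec"])[0];o=-R.T@np.ravel(c["tvec"])
    p=cv2.undistortPoints(np.float64(uv).reshape(-1,1,2),c["camera_matrix"],None).reshape(-1,2)
    d=np.c_[p,np.ones(len(p))]@R
    return o+d*((z-o[2])/d[:,2])[:,None]
def proj(c,P):
    return cv2.projectPoints(np.float64(P).reshape(-1,1,3),c["rvec"],np.float64(c["tvec"]),c["camera_matrix"],None)[0].reshape(-1,2)
E
python3 - <<'E'
from cell import robot
from h import *
np.set_printoptions(precision=4,suppress=True)
T=robot.capture("top");S=robot.capture("scene")
a=ray(T,[(381,244),(414,246),(447,248),(479,250)],.074);b=ray(S,[(167,273),(201,266),(233,260),(264,253)],.074)
print(a,b[::-1])
print(ray(T,[(312,298)],.03),ray(T,[(398,148)],.075),ray(T,[(257,162)],.078))
def crop(c,x0,x1,y0,y1):return cv2.resize(c["img"][y0:y1,x0:x1],None,fx=4,fy=4,interpolation=cv2.INTER_CUBIC)
A=crop(T,125,295,285,350);B=crop(T,345,515,218,278)
cv2.imwrite("pics/crop1.png",np.vstack([A,B]))
A=crop(S,320,460,130,220);B=crop(S,145,285,230,280)
cv2.imwrite("pics/crop2.png",np.vstack([A,B]))
E
```

```text
[[ 0.6077 -0.0987  0.074 ]
 [ 0.6061 -0.149   0.074 ]
 [ 0.6044 -0.1993  0.074 ]
 [ 0.6027 -0.2481  0.074 ]] [[ 0.6108 -0.0987  0.074 ]
 [ 0.6101 -0.1478  0.074 ]
 [ 0.6069 -0.1969  0.074 ]
 [ 0.6049 -0.2481  0.074 ]]
[[0.523  0.0032 0.03  ]] [[ 0.7582 -0.1236  0.075 ]] [[0.7285 0.0937 0.078 ]]
```

View pics/crop1.png

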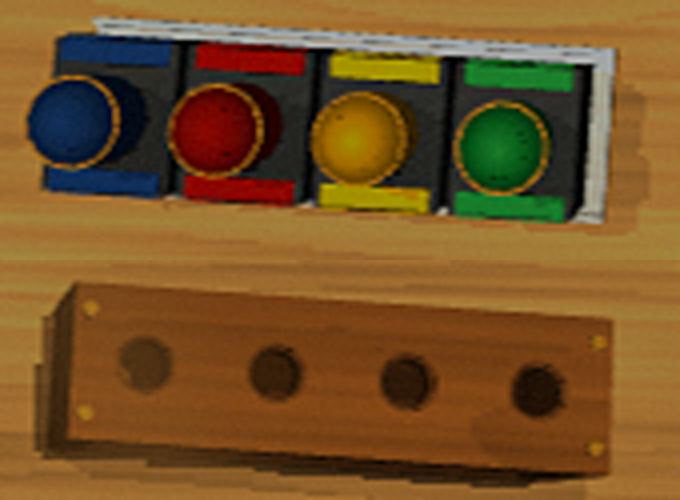

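View pics/crop2.png

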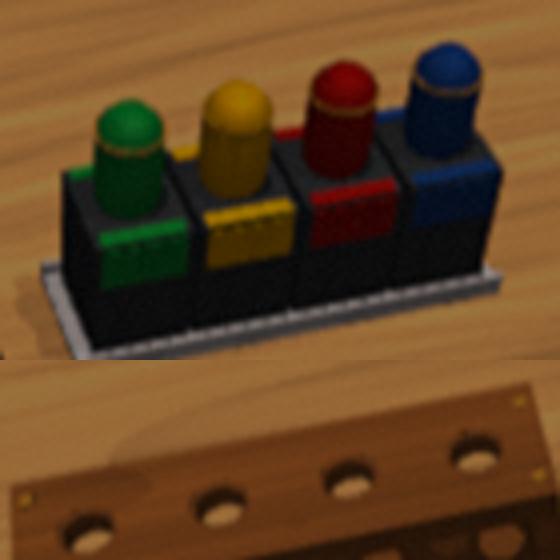

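Top crop: strip pairs give holder centres, brass rings give handles, and the rack's four brass pins and hole mouths agree. Computing both frames with a cross-check between cameras.

Run:
```python
from cell import robot
from h import *
np.set_printoptions(precision=4,suppress=True)
T=robot.capture("top");S=robot.capture("scene")
k=np.array([75,25,-25,-75])/1000
def fit(P):
    B=np.polyfit(k,P[:,:2],1);c=B[1];th=np.arctan2(-B[0,0],B[0,1])
    print("centre",c,"theta",th,"len",np.hypot(*B[0]));return c,th
t=lambda u,x,y,v0:np.array(u)/4+[x,y-v0/4]
fit(ray(T,t([(146,364),(276,373),(408,382),(538,391)],345,218,260),.074))
fit(ray(S,t([(476,455),(350,480),(221,508),(90,533)],145,230,360),.074))
fit(ray(T,t([(108,116.5),(245,124.5),(380,133),(514.5,141)],125,285,0),.074))
fit(ray(T,t([(73,121),(217,130),(361,138),(501,148)],125,285,0),.112))
# scene: shoulder centre ~ bottom of handle; side midpoint at mid handle z=.10
for z in(.095,.1,.105): fit(ray(S,t([(441,105),(338,132),(234,152),(128,172)],320,130,0),z))
s=robot.get_state()
for y in(87,-93,-3+90):
  for p in[(.607,-.099,.083),(.607,-.249,.083),(.5,.1,.083),(.5,.3,.083),(.5,.3,.25)]: print(y,p,robot.ik(p,[180,0,y]))
```

```text
centre [ 0.6047 -0.1742] theta -0.041353045263833585 len 0.9977784000700982
centre [ 0.6091 -0.1733] theta -0.043110339262941014 len 0.9906911220038225
centre [0.4913 0.1648] theta -0.03447867034527463 len 1.0048955766410637
centre [0.4915 0.1648] theta -0.036264725818753576 len 1.0010940808231308
centre [0.496  0.1633] theta -0.0005201414199642826 len 1.0112413540037
centre [0.5015 0.1605] theta -0.0005201414199641062 len 1.0021240752956122
centre [0.5069 0.1577] theta -0.0005201414199634266 len 0.9930067965875244
87 (0.607, -0.099, 0.083) [-26.9314  26.8812  41.4984  94.8026 -19.1967  65.6613  16.5107]
87 (0.607, -0.249, 0.083) [-17.451   36.0801  51.4249  88.307  -29.3523  69.9296  35.8512]
87 (0.5, 0.1, 0.083) [-39.2673  10.193   25.1307 109.9118  -4.9326  60.9329 -15.0843]
87 (0.5, 0.3, 0.083) [-49.3245  18.9165  16.6852  98.806   -5.9885  63.1471 -33.7813]
87 (0.5, 0.3, 0.25) [-49.8988  12.2483  17.2048  86.2348  -3.6326  82.0652 -35.561 ]
-93 (0.607, -0.099, 0.083) [ -45.0647   46.1585   75.3433   95.5645  -46.091    75.5933 -144.2585]
-93 (0.607, -0.249, 0.083) [ -24.6578   44.4242   66.1737   88.6404  -41.6203   74.5893 -136.1034]
-93 (0.5, 0.1, 0.083) [ 43.059   25.6057 -70.5625 106.0287  26.2334  67.2178 140.6272]
-93 (0.5, 0.3, 0.083) [-32.1872  18.7679  -3.9149  97.8279   1.4071  63.4518 140.4764]
-93 (0.5, 0.3, 0.25) [-34.7954  12.3519  -0.784   85.3815   0.1692  82.2678 141.416 ]
87 (0.607, -0.099, 0.083) [-26.9314  26.8812  41.4984  94.8026 -19.1967  65.6613  16.5107]
87 (0.607, -0.249, 0.083) [-17.451   36.0801  51.4249  88.307  -29.3523  69.9296  35.8512]
87 (0.5, 0.1, 0.083) [-39.2673  10.193   25.1307 109.9118  -4.9326  60.9329 -15.0843]
87 (0.5, 0.3, 0.083) [-49.3245  18.9165  16.6852  98.806   -5.9885  63.1471 -33.7813]
87 (0.5, 0.3, 0.25) [-49.8988  12.2483  17.2048  86.2348  -3.6326  82.0652 -35.561 ]
```

```bash
cat >> h.py <<'E'
SC,ST=np.array([.4925,.1645]),-.036
RC,RT=np.array([.6065,-.174]),-.042
K=dict(blue=.075,red=.025,yellow=-.025,green=-.075)
def at(c,th,k): return c+k*np.array([-np.sin(th),np.cos(th)])
def ori(th): return [180,0,90+np.degrees(th)]
HI=.235
def pick(robot,col,sc=SC):
    x,y=at(sc,ST,K[col])
    robot.gripper_to(.065)
    robot.goto([x,y,HI],ori(ST))
    print("touch",robot.move_linear([x,y,.084],speed=.12,stop_force=8))
    robot.gripper_to(.02); print("width",robot.get_state()["grip_width"])
    print("snag",robot.move_linear([x,y,HI],speed=.12,stop_force=15))
def over(robot,col,z=HI,rc=RC):
    x,y=at(rc,RT,K[col])
    robot.move_linear([x,y,z],ori(RT),speed=.2)
E
python3 - <<'E'
from cell import robot
from h import *
s=robot.get_state()
pick(robot,"green")
x,y=at(RC,RT,-.075)
try: over(robot,"green")
except Exception as e: print(repr(e))
s=robot.get_state();print(s["tcp_pos"],s["orientation"],s["time"],s["wrist_force"])
T=robot.capture("top");S=robot.capture("scene")
def crop(c,z):
    u,v=proj(c,[[x,y,z]])[0].astype(int);print(u-65,v-70);return cv2.resize(c["img"][max(v-70,0):v+70,u-65:u+65],(520,560))[:, :]
cv2.imwrite("pics/held1.png",cv2.resize(np.hstack([crop(T,.13),crop(S,.13)]),None,fx=.75,fy=1))
cv2.imwrite("pics/a_top.png",T["img"]);cv2.imwrite("pics/a_sc.png",S["img"])
E
```

```text
touch False
width 0.020844645210625175
snag False
[ 0.60350563 -0.24799083  0.2351488 ] [ 1.79984465e+02 -2.79534224e-02  8.76600164e+01] 7.875 [-0.33867795  0.28257279 -0.09837586]
429 176
91 178
```

View pics/held1.png

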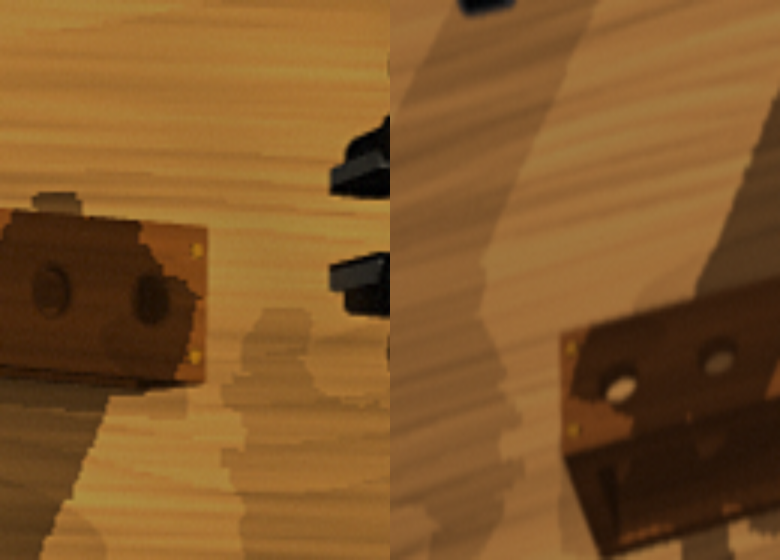

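The grip closed to 21 mm, so nothing is held. Looking at the storage rack.

View pics/a_top.png

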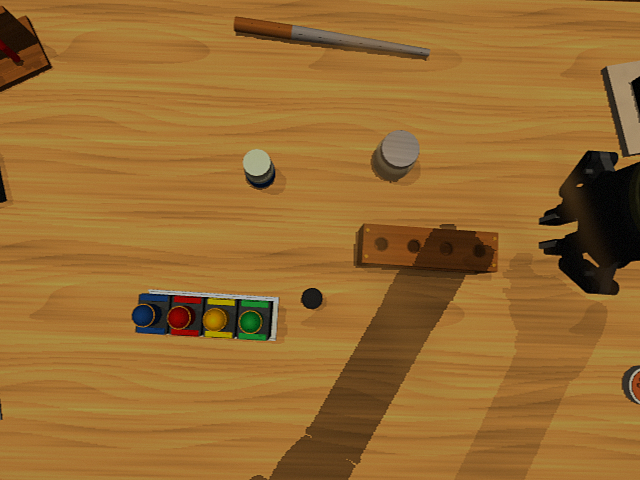

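View pics/a_sc.png

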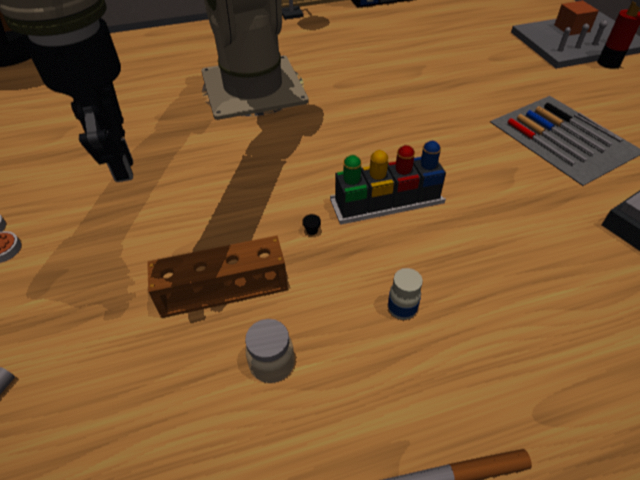

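The projected TCP matches the fingertips at (541,232), and the gravers haven't moved. I'll go down again and look before and after closing.

Run:
```python
from cell import robot
from h import *
x,y=at(SC,ST,K["green"])
robot.gripper_to(.065)
robot.goto([x,y,HI],ori(ST))
robot.move_linear([x,y,.084],speed=.12,stop_force=8)
print(robot.get_state()["tcp_pos"],robot.get_state()["grip_width"],x,y)
def cr(n):
    c=robot.capture(n);u,v=proj(c,[[x,y,.1]])[0].astype(int);print(n,u-65,v-70)
    return cv2.resize(c["img"][v-70:v+70,u-65:u+65],(390,420))
a=np.hstack([cr("top"),cr("scene")])
robot.gripper_to(.036)
print(robot.get_state()["tcp_pos"],robot.get_state()["grip_width"],robot.get_state()["wrist_force"])
cv2.imwrite("pics/b.png",a)
```

```text
[0.49026912 0.08966037 0.08461027] 0.06510105915096953 0.4898005831622098 0.08954859475142675
top 186 250
scene 286 98
[0.48982618 0.08958127 0.08404721] 0.03580632772625171 [0.48595433 0.30665282 0.63841268]
```

View pics/b.png

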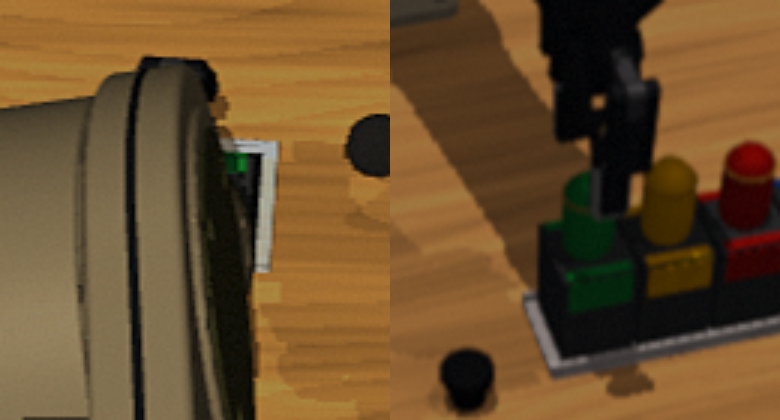

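Run:
```python
from cell import robot
from h import *
x,y=at(SC,ST,K["green"])
S=robot.capture("scene")
for z in(.084,.09,.097,.105): print(z,proj(S,[[x+.038,y,z],[x+.0,y,z]]).round(1).tolist(), ray(S,[(360,168.7)],z).round(4))
u,v=proj(S,[[x,y,.1]])[0].astype(int)
cv2.imwrite("pics/b2.png",cv2.resize(S["img"][v-60:v+40,u-60:u+60],None,fx=5,fy=5,interpolation=cv2.INTER_CUBIC));print(u-60,v-60)
```

```text
0.084 [[358.8, 189.4], [351.6, 175.7]] [[0.4761 0.1105 0.084 ]]
0.09 [[359.0, 186.9], [351.7, 173.2]] [[0.4828 0.1078 0.09  ]]
0.097 [[359.2, 183.8], [351.9, 170.1]] [[0.4905 0.1046 0.097 ]]
0.105 [[359.4, 180.3], [352.0, 166.6]] [[0.4993 0.101  0.105 ]]
291 108
```

View pics/b2.png

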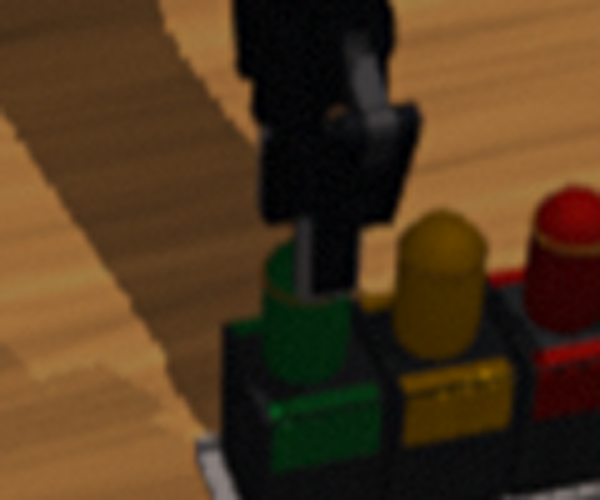

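The fingertip at (357,166) looks about 30 mm higher than the reported TCP, so the jaws closed on the dome. I'll raise the arm and triangulate the fingertips to check.

Run:
```python
from cell import robot
from h import *
T=robot.capture("top")
for z in(.235,.25,.265,.28): print(z,proj(T,[[.6035,-.248,z]]))
robot.gripper_to(.06)
p=robot.get_state()["tcp_pos"]
robot.move_linear([p[0],p[1],.2],speed=.12)
robot.goto([.60,-.10,.2],ori(ST)); robot.gripper_to(.0)
im=[]
for n in("top","scene"):
    c=robot.capture(n)
    q=proj(c,[[.6,-.1,z] for z in(.2,.23)]);u,v=q[0].astype(int);print(n,q.round(1).tolist(),u-50,v-60)
    im.append(cv2.resize(c["img"][v-60:v+40,u-50:u+50],(400,400),interpolation=cv2.INTER_CUBIC))
cv2.imwrite("pics/tip.png",np.hstack(im));print(robot.get_state()["tcp_pos"],robot.get_state()["grip_width"])
```

```text
0.235 [[530.14990114 237.27146011]]
0.25 [[536.50876414 235.75829244]]
0.265 [[543.2376942  234.15706288]]
0.28 [[550.36996477 232.4598536 ]]
top [[398.4, 240.0], [403.5, 237.2]] 348 180
scene [[252.0, 189.4], [249.3, 172.8]] 202 129
[ 0.59998299 -0.10005594  0.20000645] 2.59399102316851e-05
```

View pics/tip.png

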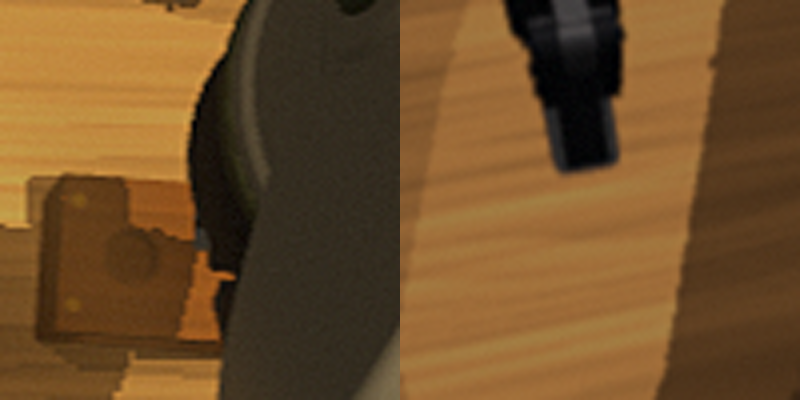

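The tip is at (249,170) in the scene view, which puts it at z≈0.235 against the reported 0.200. The TCP reading appears about 35 mm too low. I'll confirm with a light touch on the solid middle of the rack's top board (z = 0.074).

Run:
```python
from cell import robot
from h import *
x,y=RC
robot.move_linear([x,y,.15],ori(RT),speed=.12)
print(robot.move_linear([x,y,.09],speed=.05,stop_force=5), robot.get_state()["tcp_pos"])
print(robot.move_linear([x,y,.025],speed=.02,stop_force=4), robot.get_state()["tcp_pos"],robot.get_state()["wrist_force"],robot.get_state()["time"])
p=robot.get_state()["tcp_pos"];robot.move_linear([x,y,.2],speed=.15)
```

```text
False [ 0.60671222 -0.17409259  0.09034501]
True [ 0.60648141 -0.17401491  0.03693805] [-0.72865698  0.55255764  7.09767073] 19.45
```

Contact came at reported z = 0.037, so the real tip is 37 mm above the reported TCP. I'll correct for that and retry.

```bash
sed -i 's/^HI=.*/HI=.19  # reported TCP z is 37 mm below the real fingertips/; s/\.084\]/.042]/' h.py
python3 - <<'E'
from cell import robot
from h import *
pick(robot,"green")
over(robot,"green"); over(robot,"green",.135)
s=robot.get_state();print(s["tcp_pos"],s["time"],s["wrist_force"],s["grip_width"])
im=[];x,y=at(RC,RT,K["green"])
for n in("top","scene"):
    c=robot.capture(n);cv2.imwrite(f"pics/c_{n}.png",c["img"])
    q=proj(c,[[x,y,z] for z in(.074,.163-.06,.163)]);u,v=q[1].astype(int);print(n,q.round(1).tolist(),u-50,v-50)
    im.append(cv2.resize(c["img"][v-50:v+50,u-50:u+50],(400,400),interpolation=cv2.INTER_CUBIC))
cv2.imwrite("pics/c.png",np.hstack(im))
E
```

```text
touch False
width 0.030082573190398317
snag False
[ 0.60338248 -0.24848739  0.13541512] 27.9667 [0.36118614 0.18487002 0.44410251] 0.030265632957059387
top [[479.5, 249.6], [487.0, 247.8], [504.6, 243.6]] 436 197
scene [[166.4, 272.4], [161.3, 260.4], [149.8, 233.0]] 111 210
```

View pics/c.png

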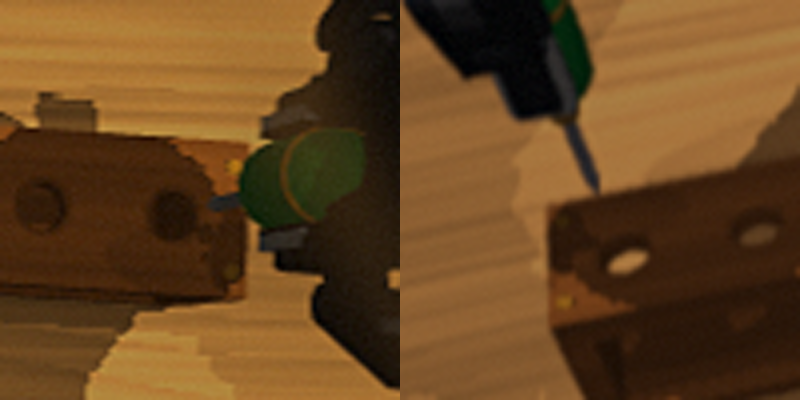

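Held. The tip sits at crop (210,203) in the top view and (597,190) in the scene view, within about 1 mm of the prediction for an upright graver on the hole's axis. Inserting.

```bash
cat >> h.py <<'E'
def place(robot,col,rc=RC):
    x,y=at(rc,RT,K[col])
    hit=robot.move_linear([x,y,.042],speed=.06,stop_force=12)
    s=robot.get_state();print("place",col,hit,s["tcp_pos"],s["wrist_force"])
    if s["tcp_pos"][2]>.05: return False
    robot.gripper_to(.065)
    robot.move_linear([x,y,HI],speed=.15)
    print(robot.get_state()["time"]);return True
E
python3 - <<'E'
from cell import robot
from h import *
if place(robot,"green"):
    pick(robot,"yellow")
    im=[]
    for n in("top","scene"):
        c=robot.capture(n);q=proj(c,[[*at(RC,RT,0),.09]]);u,v=q[0].astype(int);print(n,u-75,v-60)
        im.append(cv2.resize(c["img"][v-60:v+40,u-75:u+75],(600,400),interpolation=cv2.INTER_CUBIC))
    cv2.imwrite("pics/d.png",cv2.resize(np.vstack(im),None,fx=.75,fy=.75))
E
```

```text
place green False [ 0.60331596 -0.24892684  0.04268531] [-4.20853245  2.73445369  6.23058352]
31.3333
touch False
width 0.030397283485121534
snag False
top 358 185
scene 138 195
```

View pics/d.png

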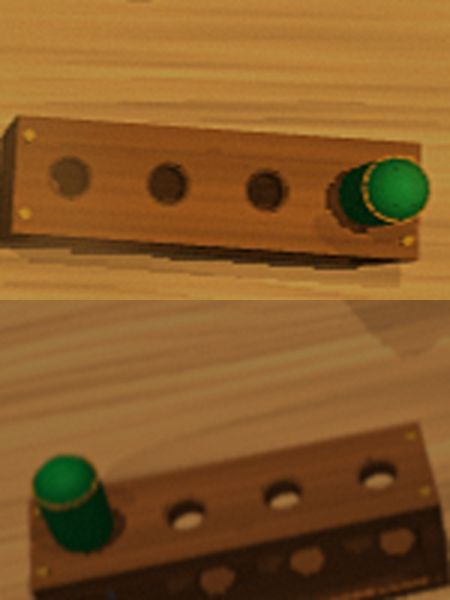

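Green is seated: upright, shoulder on the board. The side forces suggest a 1 mm shift. Doing the other three.

Run:
```python
from cell import robot
from h import *
rc=RC+[-.0012,.0006]
for col in("yellow","red","blue"):
    if col!="yellow": pick(robot,col)
    w=robot.get_state()["grip_width"]
    if not .026<w<.036: print("lost",col,w);break
    over(robot,col,rc=rc)
    if not place(robot,col,rc): break
```

```text
place yellow False [ 0.60433787 -0.19840635  0.04264358] [-3.0351772   2.63178968  6.71976729]
42.4417
touch False
width 0.030308686301813846
snag False
place red False [ 0.60643518 -0.14842623  0.04257623] [-3.77524404  2.1088008   5.12160156]
53.425
touch False
width 0.030087830176470445
snag False
place blue False [ 0.608496   -0.09845971  0.04254674] [-3.36086286  1.38006743  5.89604004]
64.4167
```

Run:
```python
from cell import robot
from h import *
robot.goto([.45,.2,.25],ori(ST))
im=[]
for n in("top","scene"):
    c=robot.capture(n);q=proj(c,[[*at(RC,RT,0),.09]]);u,v=q[0].astype(int);print(n,u-80,v-65)
    im.append(cv2.resize(c["img"][v-65:v+40,u-80:u+80],(640,420),interpolation=cv2.INTER_CUBIC)[:, :])
    if n=="scene": im.append(cv2.resize(c["img"],(320,240)))
    for nm,col in enumerate(("blue","red","yellow","green")):
        k=K[col]; print(col,proj(c,[[*at(RC,RT,k),.074],[*at(RC,RT,k),.126]]).round(1).tolist()) if 0 else None
cv2.imwrite("pics/e.png",cv2.resize(np.vstack(im[:2]),None,fx=.7,fy=.7))
cv2.imwrite("pics/e_full.png",robot.capture("top")["img"])
```

```text
top 353 180
scene 133 190
```

View pics/e.png

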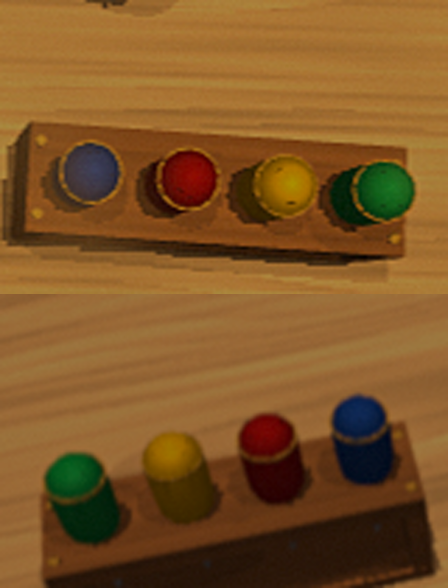

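View pics/e_full.png

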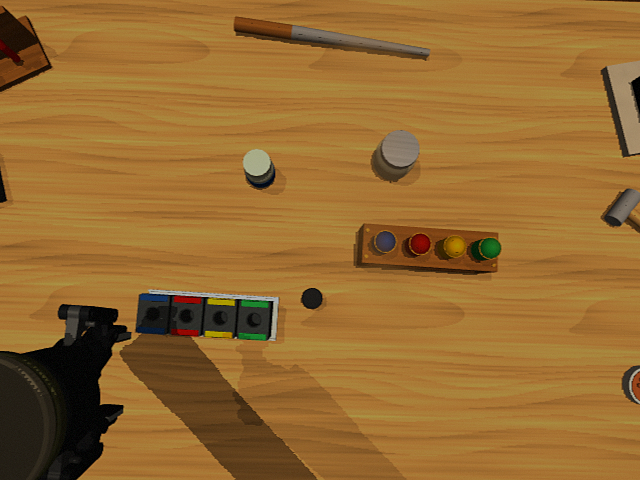

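All four stand upright in the order blue, red, yellow, green, evenly spaced with the shoulders on the board. The bottle (258,165), jar (398,150) and loupe (312,298) are unmoved, and the arm is clear.

```bash
python3 -c "
from cell import robot
print(robot.get_state()['time']);robot.hand_in()"
```

```text
66.2333
the job is handed in; nothing more can be done
```

All four gravers are in the bench rack and the job is handed in, at about 66 s of the 120 s allowed. From the left they stand blue, red, yellow, green, matching the storage rack.

- **Failed first try:** the first grasp closed on a dome and held nothing. The pictures, then a light touch on the rack's top board, showed the real fingertips 37 mm above the reported TCP. I corrected for that, and no later grasp failed.
- **Camera disagreement:** the two cameras differed by about 4 mm in x on the rack position. I used a point between them, then moved it about 1 mm after the first insertion. Each insertion still showed 1–4 N of side force, so the gravers are probably a millimetre or so off the hole centres.
- **Last checks:** the final pictures show all four upright with their shoulders on the board, the gripper clear, and the bottle, jar and loupe where they started. I judged this by eye and did not measure final tilt or height. About 5–7 N of upward force at the bottom of each insertion fits them being fully down.

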